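# Build up a shaper arbor

### The arm

A 6-joint arm with a two-finger parallel gripper is mounted at the origin on the work surface. World frame = base frame: x ahead of the robot, y to its left, z up, the work surface at z = 0. Lengths are in m, angles in degrees, forces in N, time in s.
With the tool pointing down it reaches from about 0.35 to 0.775 m from the base axis. Payload 7.3 kg.
Tool frame: the origin (TCP) lies at the very end of the fingers, on their centre line; the grasp point (between the pads) lies 19 mm behind it; z points along the fingers, y is the line along which they close (so a half turn about z gives the same grasp; the last joint's range is limited). The gripper opens to 92 mm and grips with 3 to 60 N. Pads are 19 mm wide; open, the fingers measure 130 mm over their backs; the gripper's body (75 mm by 190 mm) begins 47 mm behind the grasp point.
Start: joints at [65.26, 19.595, 87.324, -0, 73.075, -8.365], TCP at [0.148, 0.504, 0.202] pointing down, gripper open.
Joint ranges: [-145.02, 145.02], [-44.19, 115.74], [2.07, 154.8], [-57.11, 237.11], [16.16, 152.29], [-177.93, 177.93]. Speed limits (degrees/s): [147.25, 147.25, 180, 180, 180, 180].

### API

Orientations are given as [roll, pitch, yaw] about the fixed x, y, z axes, in that order (R = Rz(yaw) Ry(pitch) Rx(roll)).
In Python, from rig import sensors, viewer, workorder gives the robot as it stands.
- The arm moves only by the shell command python3 -m inch 'ROWS'. ROWS is JSON, a list that holds one entry, the list of rows, each a list of 7 numbers: the shift along the tool's x, y, z in cm, then the turn, a rotation vector about the tool's x, y, z in degrees, then the finger opening in cm, from 0 to 9.18. A call has 1 to 5 rows; each row is the pose to reach, as a shift and turn from the pose commanded when the call began, along the tool's axes at that moment; what a row does not reach only later rows make up. A row lasts 1/12 s, in which the tool goes at most 41.7 mm and 7.16 degrees, less where a joint would pass 70% of its speed; a pose out of reach is approached as far as the arm can. A call with a gripper value outside its range is refused whole. The fingers move at their own pace and stop on an object; the grip force is fixed at half the most. Time passes only in rows, so rows that repeat a pose let the fingers close. It gives the time, the measured TCP pose, the force, the opening and the grip force at its end, in the units of the state.
- sensors.get_obs(): the state, without advancing time (a new reading comes with each control period).
- viewer.read_camera(name): name is "scene" or "top" or "wrist"; returns a dict with "image" (400x640x3 uint8, red, green, blue), "fx", "fy", "cx", "cy" (pixels), "D" ([k1, k2, p1, p2, k3] as OpenCV has them; the pictures are not rectified), "view" (4x4, takes a point from world to camera coordinates). Camera axes: x right, y up, looking along -z (the intrinsics and any distortion apply to the point x, -y, -z); pixel columns grow to the right and rows downward; lengths in m; the calibration is good to about 2 mm. A picture is of the moment at which its call begins. There is no depth.
- workorder.hand_in(): hands the job in; it is judged then, once.
The state is a dict: "t": time; "q": joint angles; "qvel": joint speeds; "joint_efforts": joint torques, N m; "tcp_pos": TCP position; "ee_rot": TCP orientation; "force": force on the tool from outside, world axes, zero at the start; "ft_torque": the same for the moment, N m; "finger_gap": finger opening in m; "grasp_force": force on a finger pad.
Only numpy, scipy, OpenCV 4.12 (cv2) and the standard library are available. Lean on these libraries where they do the work, as an engineer would, in place of code of your own. Each camera call takes 0.05 s, during which the arm holds its last target. There are 200 camera calls.

### The job

Build up the shaper arbor on the bench: slide onto its spindle first the brass spacer, then the red cutter head, then the blue guide ring and last the black top collar, each lowered down (not dropped) until it lies flat on the one below, and let go of everything. Leave the green cutter head, the brush and the glue bottle where they are.

Things in the scene. Friction and masses are not known exactly. Their poses are not given: they have to be found in the camera images.
- arbor: the steel arbor standing upright in a grey round stand that is fixed to the bench and does not move. Stand: disc 110 mm across, 12 mm thick, flat on the bench. Spindle: on the disc's axis, 16 mm diameter, straight for 52 mm above the disc, then a cone narrowing over 12 mm to a 5 mm tip, which is 76 mm above the bench. Origin: centre of the disc's underside at bench height; z up along the spindle
- spacer: loose brass-coloured plain ring, outer diameter 44 mm, height 28 mm, with a 22 mm bore right through it along its axis (3 mm loose all round on the spindle). Lies flat on the bench, the way up that it is to be fitted. Origin: on its axis, in the plane of its underside; z along the axis, up
- red_cutter: loose red cutter head with three small steel knives set flush into its rim (it is a plain round ring to the touch), outer diameter 60 mm, height 18 mm, with a 22 mm bore right through it along its axis (3 mm loose all round on the spindle). Lies flat on the bench, the way up that it is to be fitted. Origin: on its axis, in the plane of its underside; z along the axis, up
- guide_ring: loose blue plain ring, outer diameter 50 mm, height 14 mm, with a 22 mm bore right through it along its axis (3 mm loose all round on the spindle). Lies flat on the bench, the way up that it is to be fitted. Origin: on its axis, in the plane of its underside; z along the axis, up
- top_collar: loose black plain ring, outer diameter 40 mm, height 16 mm, with a 22 mm bore right through it along its axis (3 mm loose all round on the spindle). Lies flat on the bench, the way up that it is to be fitted. Origin: on its axis, in the plane of its underside; z along the axis, up
- green_cutter: loose green cutter head, otherwise like the red one: outer diameter 60 mm, height 18 mm, 22 mm bore. Not part of this set-up; stays where it lies. Origin: on its axis at the underside; z up
- brush: loose hand brush, about 200 mm long and 20 mm high, lying on the bench to the robot's left; bystander. Origin: near its middle, at the underside; x along the brush towards the bristles
- glue: loose yellow glue bottle with a red cap, 60 mm diameter, 150 mm tall, standing on the bench at the right; bystander. Origin: centre of its underside; z up
Things that resemble listed ones, but are neither listed nor needed, are in the scene too. Of the things that look like the guide_ring, the smaller one is meant. Of the things that look like the top_collar, take the one that is nearest to the robot's base at the start.

How it is judged (in metres and radians):
On the way, in this order (a step that is already met when the one before it is completed fails the run):
1. the brass spacer lies flat in its place on the spindle (horizontal distance between spacer and arbor below 0.006 m and z of spacer in the frame of arbor between 0.009 and 0.015 m and angle between spacer's own z axis and vertical below 0.08 rad), for 0.2 s.
2. the red cutter head lies flat in its place on the spindle (horizontal distance between red_cutter and arbor below 0.006 m and z of red_cutter in the frame of arbor between 0.037 and 0.043 m and angle between red_cutter's own z axis and vertical below 0.08 rad), for 0.2 s.
3. the blue guide ring lies flat in its place on the spindle (horizontal distance between guide_ring and arbor below 0.006 m and z of guide_ring in the frame of arbor between 0.055 and 0.061 m and angle between guide_ring's own z axis and vertical below 0.08 rad), for 0.2 s.
4. the black top collar lies flat in its place on the spindle (horizontal distance between top_collar and arbor below 0.006 m and z of top_collar in the frame of arbor between 0.069 and 0.075 m and angle between top_collar's own z axis and vertical below 0.08 rad), for 0.2 s.
At the end, for the whole second after the job is handed in: From the stand's disc upwards: brass spacer, red cutter head, blue guide ring, black top collar, all on the spindle, each within 6 mm of its axis, within 3 mm of its proper height (underside 12, 40, 58 and 72 mm above the bench) and tilted under 0.08 rad, at rest and released (all of step 1 and all of step 2 and all of step 3 and all of step 4 and linear speed of each of spacer, red_cutter, guide_ring, top_collar below 0.02 m/s and contact force between the fingers and spacer below 0.1 N and contact force between the fingers and red_cutter below 0.1 N and contact force between the fingers and guide_ring below 0.1 N and contact force between the fingers and top_collar below 0.1 N); the robot touches nothing.
It fails at once if a part is dropped: it falls free by more than about 25 mm ((linear speed of spacer above 0.7 m/s and contact force between the fingers and spacer below 0.1 N) or (linear speed of red_cutter above 0.7 m/s and contact force between the fingers and red_cutter below 0.1 N) or (linear speed of guide_ring above 0.7 m/s and contact force between the fingers and guide_ring below 0.1 N) or (linear speed of top_collar above 0.7 m/s and contact force between the fingers and top_collar below 0.1 N)).
It fails at once if the green cutter head is moved more than 20 mm (distance of green_cutter from where it was at the start of the episode above 0.02 m).
It fails at once if the brush is moved more than 20 mm (distance of brush from where it was at the start of the episode above 0.02 m).
It fails at once if the glue bottle is moved more than 20 mm (distance of glue from where it was at the start of the episode above 0.02 m).
It also fails if it takes over 112 s, if anything falls off the work surface, if the arm or the gripper's body presses on something with over 40 N, if the wrist force passes 120 N, or if a joint passes its speed limit or range.

## Working session

There is one attempt and no reset: what is moved stays moved. The work goes in short steps, Python scripts to look and compute and a shell command to move; the robot and the scene stay as the last step left them, time stands still between calls to the robot, and variables do not carry over. Pictures are saved under pics/ and viewed, at most 16 in all, crops included, and the job is handed in when it is done.

```bash
ls; mkdir -p pics
python3 - <<'E'
from rig import sensors, viewer
import cv2
o=sensors.get_obs(); print({k:o[k] for k in('t','tcp_pos','ee_rot','finger_gap','force')})
for n in('scene','top'):
    c=viewer.read_camera(n); cv2.imwrite(f'pics/{n}0.png',c['image'][:,:,::-1]); print(n,c['fx'],c['fy'],c['cx'],c['cy'],c['D']); print(c['view'])
E
```

```text
pics
{'t': 0.0, 'tcp_pos': array([0.14779168, 0.5033102 , 0.20174665]), 'ee_rot': array([-1.79912080e+02, -1.28230949e-02,  1.63627282e+02]), 'finger_gap': 0.09191877619526288, 'force': array([ 0.70076374, -0.01959842, -0.05857109])}
scene 463.3675087206906 463.3675087206906 322.7577780196482 201.36365388501002 [0.01866082 0.         0.         0.         0.        ]
[[ 0.87052241  0.49205702 -0.00840367 -0.53844139]
 [-0.42521252  0.76064205  0.49052827  0.23629135]
 [ 0.24776007 -0.4234425   0.87138476 -1.25803019]
 [ 0.          0.          0.          1.        ]]
top 383.77605161058915 383.77605161058915 325.4176648887112 202.99557242571592 [-0.06041827  0.          0.          0.          0.        ]
[[-0.01447115 -0.9997626   0.01628902  0.02444793]
 [ 0.98925304 -0.01194475  0.14572491 -0.60368289]
 [-0.14549575  0.01822277  0.98919104 -0.99157133]
 [ 0.          0.          0.          1.        ]]
```

View pics/top0.png

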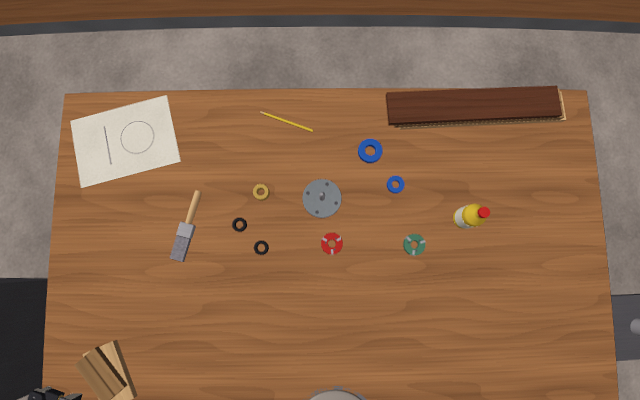

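View pics/scene0.png

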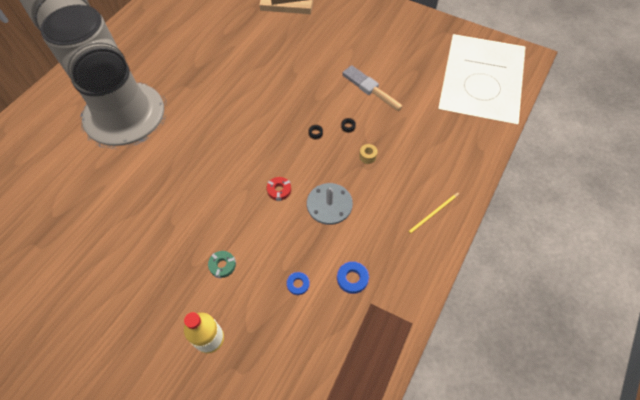

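The top view shows brass (261,191), red (331,243), the small blue ring (396,184), the nearer black ring (261,248), green (414,244) and the arbor (322,198). The bigger blue ring at (370,151) and the black ring at (239,225) are decoys. The scene view agrees.

```bash
cat > h.py <<'E'
import numpy as np, cv2
from scipy.spatial.transform import Rotation as R
from rig import sensors, viewer
def ray(c,uv,z):
    K=np.array([[c['fx'],0,c['cx']],[0,c['fy'],c['cy']],[0,0,1]])
    p=cv2.undistortPoints(np.array([[uv]],float),K,np.array(c['D'],float))[0,0]
    V=np.array(c['view']); d=V[:3,:3].T@np.array([p[0],-p[1],-1]); o=-V[:3,:3].T@V[:3,3]
    return (o+d*(z-o[2])/d[2])[:2]
def proj(c,P):
    V=np.array(c['view']); K=np.array([[c['fx'],0,c['cx']],[0,c['fy'],c['cy']],[0,0,1]])
    q=V[:3,:3]@np.array(P,float)+V[:3,3]; q=q*[1,-1,-1]
    return cv2.projectPoints(q.reshape(1,1,3),np.zeros(3),np.zeros(3),K,np.array(c['D'],float))[0][0,0]
def mask(img,kind):
    h,s,v=[a.astype(int) for a in cv2.split(cv2.cvtColor(img,cv2.COLOR_RGB2HSV))]
    m={'red':((h<6)|(h>172))&(s>170)&(v>80),'blue':(h>100)&(h<130)&(s>120),'black':(v<60),'green':(h>60)&(h<95)&(s>80),
       'grey':(s<70)&(v>60),'brass':(h>17)&(h<32)&(s>90)}[kind]
    return m.astype(np.uint8)
def blob(img,kind,uv):
    """centroid of the hull of the blob of this colour nearest uv"""
    m=cv2.morphologyEx(mask(img,kind),cv2.MORPH_CLOSE,np.ones((5,5)))
    cs=[cv2.convexHull(k) for k in cv2.findContours(m,cv2.RETR_EXTERNAL,cv2.CHAIN_APPROX_NONE)[0] if len(k)>12]
    if not cs: return None
    f=lambda k:(lambda M:np.array([M['m10'],M['m01']])/M['m00'])(cv2.moments(k))
    k=min(cs,key=lambda k:np.hypot(*(f(k)-uv)))
    return f(k),cv2.contourArea(k),cv2.boundingRect(k)
def togo(x,y,z,yaw=None):
    o=sensors.get_obs(); Rt=R.from_euler('xyz',o['ee_rot'],degrees=True)
    d=Rt.inv().apply(np.array([x,y,z])-o['tcp_pos'])*100
    return np.round(d,2)
E
cat > loc.py <<'E'
from h import *
T={'spacer':('brass',.014),'red':('red',.009),'guide':('blue',.007),'collar':('black',.008),'green':('green',.009),'arbor':('grey',.006)}
S={'top':[(261,191),(331,243),(396,184),(261,248),(414,244),(322,198)],'scene':[(369,153),(279,188),(298,283),(316,131),(222,263),(330,203)]}
for n in S:
    c=viewer.read_camera(n)
    for (k,(col,z)),uv in zip(T.items(),S[n]):
        b=blob(c['image'],col,uv); print(n,k,b[0].round(1),b[1],b[2],ray(c,b[0],z).round(4))
c=viewer.read_camera('wrist'); cv2.imwrite('pics/w0.png',c['image'][:,:,::-1]);print(c['fx'],c['cx'],c['cy'],c['D'],c['view'])
E
python3 loc.py
```

```text
top spacer [260.7 191.7] 195.5 (253, 184, 17, 16) [0.6425 0.1957]
top red [331.4 243.1] 338.0 (321, 233, 22, 21) [0.4973 0.0008]
top guide [395.  183.9] 213.5 (387, 176, 17, 17) [ 0.6616 -0.1822]
top collar [260.9 247.2] 136.0 (254, 241, 15, 14) [0.4886 0.1947]
top green [413.9 244.3] 311.5 (404, 235, 21, 20) [ 0.4905 -0.2275]
top arbor [321.5 197.9] 1173.5 (302, 179, 40, 39) [0.6241 0.0266]
scene spacer [367.9 153. ] 241.0 (360, 144, 17, 19) [0.638  0.1975]
scene red [278.5 187.6] 370.5 (267, 177, 24, 21) [0.4929 0.0033]
scene guide [297.6 282.9] 344.5 (287, 273, 22, 21) [ 0.658  -0.1814]
scene collar [315.2 131.8] 121.0 (309, 126, 13, 13) [0.4857 0.1952]
scene green [218.3 260.9] 257.0 (209, 252, 23, 22) [ 0.4773 -0.2245]
scene arbor [329.2 203.2] 1459.5 (307, 183, 46, 41) [0.621 0.027]
293.49624122614586 320.8565187001628 202.88202922321258 [-0.04914475  0.          0.          0.          0.        ] [[ 2.81994123e-01  9.59416003e-01 -4.97055076e-04 -5.25221979e-01]
 [-9.21318449e-01  2.70651770e-01 -2.79141425e-01  3.58792012e-02]
 [-2.67678221e-01  7.91741872e-02  9.60249873e-01 -3.91198783e-01]
 [ 0.00000000e+00  0.00000000e+00  0.00000000e+00  1.00000000e+00]]h.py:23: RuntimeWarning: invalid value encountered in divide
  f=lambda k:(lambda M:np.array([M['m10'],M['m01']])/M['m00'])(cv2.moments(k))
```

```bash
python3 -m inch '[[[-20,-5.6,1.8,0,0,-16.4,9],[-20,-5.6,1.8,0,0,-16.4,9],[-20,-5.6,1.8,0,0,-16.4,9],[-20,-5.6,1.8,0,0,-16.4,9],[-20,-5.6,1.8,0,0,-16.4,9]]]'
python3 -m inch '[[[-16,-10,1.7,0,0,0,9],[-16,-10,1.7,0,0,0,9],[-16,-10,1.7,0,0,0,9],[-16,-10,1.7,0,0,0,9],[-16,-10,1.7,0,0,0,9]]]'
python3 -m inch '[[[-15.6,-9.7,1.7,0,0,0,9],[-15.6,-9.7,1.7,0,0,0,9],[-15.6,-9.7,1.7,0,0,0,9],[-15.6,-9.7,1.7,0,0,0,9],[-15.6,-9.7,1.7,0,0,0,9]]]'
cat > look.py <<'E'
import sys
from h import *
# usage: look.py name kind zmid x y [pic]
kind,z,x,y=sys.argv[1],*map(float,sys.argv[2:5])
o=sensors.get_obs(); c=viewer.read_camera('wrist'); V=c['view']; print('t',o['t'],'tcp',o['tcp_pos'].round(4),o['ee_rot'].round(2),'gap',round(o['finger_gap'],4),'cam',(-V[:3,:3].T@V[:3,3]).round(3))
uv=proj(c,[x,y,z]); b=blob(c['image'],kind,uv); print('expected',uv.round(1),'seen',b, 'world',ray(c,b[0],z).round(4),'tcp px',proj(c,o['tcp_pos']).round(1))
if len(sys.argv)>5: cv2.imwrite('pics/'+sys.argv[5]+'.png',c['image'][:,:,::-1])
E
python3 look.py brass .014 .640 .1965 w1
```

```text
t: 0.67
tcp_pos: [0.3174, 0.3974, 0.1851]
ee_rot: [180.0, 0.0, -179.9]
force: [0.5, 2.0, 0.7]
finger_gap: 0.0897
grasp_force: 0.0
t: 1.08
tcp_pos: [0.4796, 0.2958, 0.1676]
ee_rot: [-180.0, 0.0, 179.9]
force: [-1.2, 0.6, 0.4]
finger_gap: 0.0902
grasp_force: 0.0
t: 1.5
tcp_pos: [0.6358, 0.1979, 0.1499]
ee_rot: [-179.9, 0.0, 179.8]
force: [-0.8, -1.5, -0.0]
finger_gap: 0.0903
grasp_force: 0.0
t 1.5 tcp [0.6358 0.1979 0.1499] [-1.7994e+02  4.0000e-02  1.7984e+02] gap 0.0903 cam [0.561 0.199 0.333]
expected [319.4 190.7] seen (array([317.9483847 , 192.15942567]), 1346.5, (298, 171, 41, 43)) world [0.6417 0.1948] tcp px [320.4 233.3]
```

View pics/w1.png

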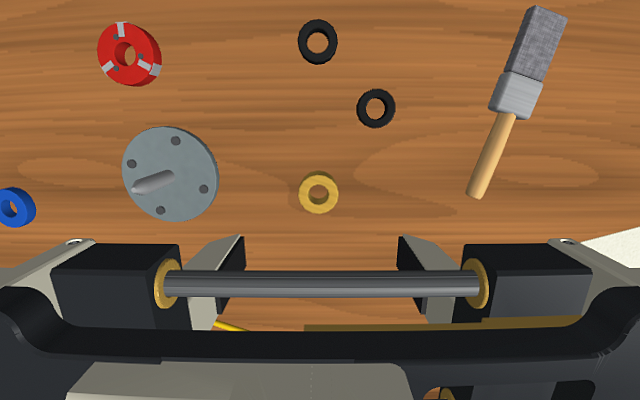

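The spacer shows at (318,192), centred between the fingers. The arbor disc is at (170,174) with its spindle tip near (137,189).

Run:
```python
from h import *
c=viewer.read_camera('wrist')
for k,kind,uv,z in(('arbor','grey',(170,174),.011),('red','red',(128,54),.009),('collar','black',(318,42),.008),('guide','blue',(12,207),.007)):
    b=blob(c['image'],kind,uv); print(k,b,ray(c,b[0],z).round(4))
a=ray(c,blob(c['image'],'grey',(170,174))[0],.011)
for z in(.012,.064,.076): print(proj(c,[*a,z]).round(1))
cv2.imwrite('pics/z1.png',cv2.resize(c['image'][110:240,100:240,::-1],None,fx=4,fy=4,interpolation=cv2.INTER_CUBIC))
```

```text
arbor (array([170.44782071, 173.00790595]), 7273.0, (122, 126, 98, 96)) [0.6202 0.028 ]
red (array([129.05770049,  53.57854712]), 3134.0, (97, 22, 65, 64)) [ 0.4948 -0.0006]
collar (array([318.06122449,  40.30502915]), 1372.0, (299, 18, 40, 46)) [0.4864 0.1949]
guide (array([nan, nan]), 0.0, (265, 332, 18, 1)) [nan nan]
[170.  173.2]
[143.4 183.2]
[136.  186.1]h.py:23: RuntimeWarning: invalid value encountered in divide
  f=lambda k:(lambda M:np.array([M['m10'],M['m01']])/M['m00'])(cv2.moments(k))
```

View pics/z1.png

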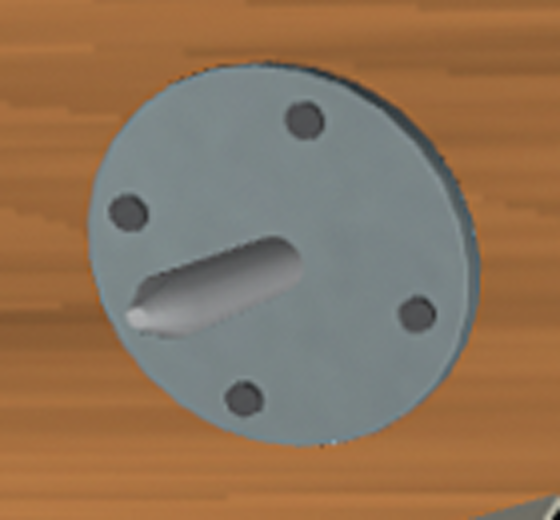

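The arbor close-up has the tip at pixel (134,189) in the full frame and the disc centre near (170,173). Now I'll descend on the spacer.

```bash
python3 -m inch '[[[-0.1,-0.2,3,0,0,0,7],[-0.1,-0.2,6,0,0,0,7],[-0.1,-0.2,9,0,0,0,7],[-0.1,-0.2,11,0,0,0,7],[-0.1,-0.2,11,0,0,0,7]]]'
python3 -m inch '[[[0,0,1,0,0,0,7],[0,0,2,0,0,0,7],[0,0,3.2,0,0,0,7],[0,0,3.2,0,0,0,7],[0,0,3.2,0,0,0,7]]]'
```

```text
t: 2.02
tcp_pos: [0.6291, 0.1999, 0.0362]
ee_rot: [-179.9, -0.5, -179.9]
force: [-0.2, -0.3, -1.0]
finger_gap: 0.0703
grasp_force: 0.0
t: 2.43
tcp_pos: [0.633, 0.1997, 0.0089]
ee_rot: [-180.0, -0.0, -180.0]
force: [0.3, 0.4, 0.1]
finger_gap: 0.0699
grasp_force: 0.0
```

```bash
python3 -m inch '[[[-0.8,-0.45,0.1,0,0,0,7],[-0.8,-0.45,0.1,0,0,0,7],[-0.8,-0.45,0.1,0,0,0,7]]]'; python3 look.py brass .014 .641 .195 w2
```

```text
t: 2.68
tcp_pos: [0.6424, 0.1948, 0.0089]
ee_rot: [180.0, 0.1, 180.0]
force: [-0.2, -0.6, 0.0]
finger_gap: 0.07
grasp_force: 0.0
t 2.6833 tcp [0.6424 0.1948 0.0089] [1.7998e+02 9.0000e-02 1.7998e+02] gap 0.07 cam [0.568 0.195 0.192]
expected [320.7 234.2] seen (array([320.35839898, 235.3277234 ]), 4189.0, (285, 197, 72, 74)) world [0.6418 0.1948] tcp px [320.3 233.2]
```

View pics/w2.png

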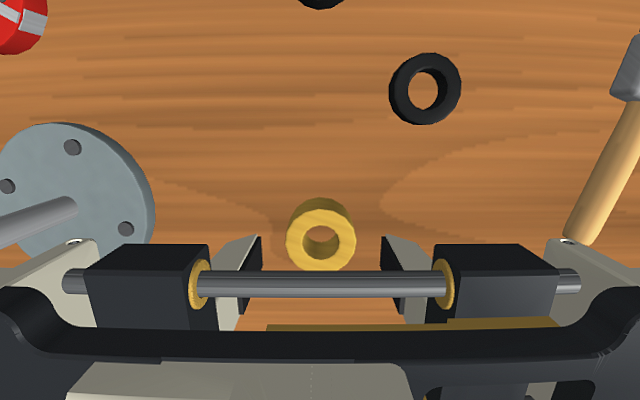

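The spacer sits midway between the fingers at (320,235). Next I'll close and lift.

```bash
python3 -m inch '[[[0,0,0,0,0,0,3.5],[0,0,0,0,0,0,3.5],[0,0,0,0,0,0,3.5],[0,0,0,0,0,0,3.5],[0,0,0,0,0,0,3.5]]]'
python3 -m inch '[[[0,0,0,0,0,0,3.5],[0,0,0,0,0,0,3.5],[0,0,0,0,0,0,3.5],[0,0,-1,0,0,0,3.5],[0,0,-1,0,0,0,3.5]]]'
python3 -m inch '[[[0,0,-3,0,0,0,3.5],[0,0,-6,0,0,0,3.5],[0,0,-9,0,0,0,3.5],[0,0,-9,0,0,0,3.5],[0,0,-9,0,0,0,3.5]]]'
python3 look.py brass .12 .642 .195
```

```text
t: 3.15
tcp_pos: [0.6413, 0.1953, 0.0083]
ee_rot: [180.0, 0.0, -180.0]
force: [0.3, -0.2, 0.4]
finger_gap: 0.0413
grasp_force: 0.0
t: 3.57
tcp_pos: [0.6424, 0.1954, 0.0202]
ee_rot: [180.0, 0.2, -180.0]
force: [0.5, -0.2, 0.7]
finger_gap: 0.035
grasp_force: 0.0
t: 3.98
tcp_pos: [0.6429, 0.1955, 0.1113]
ee_rot: [179.9, 0.3, -180.0]
force: [-0.6, 0.0, -0.3]
finger_gap: 0.035
grasp_force: 0.0
t 3.9833 tcp [0.6429 0.1955 0.1113] [ 179.94    0.33 -179.97] gap 0.035 cam [0.567 0.196 0.294]
expected [319.6 237.2] seen (array([319.77042949, 194.2936146 ]), 1754.0, (297, 170, 47, 49)) world [0.6135 0.1952] tcp px [320.3 233.2]
```

It closed to 35 mm with no grip force, so it missed. I'll look for where the spacer is now.

Run:
```python
from h import *
o=sensors.get_obs(); c=viewer.read_camera('wrist')
b=blob(c['image'],'brass',(320,194)); print(b,[ray(c,b[0],z).round(4) for z in(.0,.014,.028)])
print(o['tcp_pos'])
cv2.imwrite('pics/w3.png',c['image'][:,:,::-1])
for n,uv in(('top',(261,191)),('scene',(369,153))):
    d=viewer.read_camera(n); b=blob(d['image'],'brass',uv); print(n,b,ray(d,b[0],.014))
    cv2.imwrite(f'pics/{n}3.png',d['image'][:,:,::-1])
```

```text
(array([320.00855183, 196.50925665]), 1773.5, (297, 172, 47, 50)) [array([0.6455, 0.1948]), array([0.6418, 0.1949]), array([0.638 , 0.1949])]
[0.64163971 0.19526265 0.10914935]
top (array([267.57142857, 192.42857143]), 21.0, (266, 186, 4, 13)) [0.64006944 0.17660782]
scene (array([367.85062241, 153.03803596]), 241.0, (360, 144, 17, 19)) [0.63793257 0.19749106]
```

View pics/w3.png

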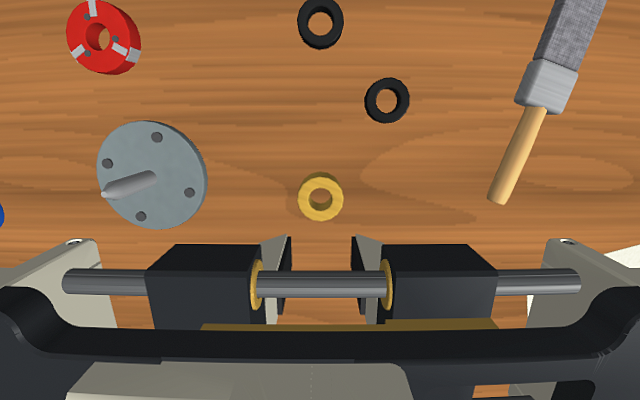

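The spacer hasn't moved: it still measures (0.642,0.195), showing at (320,196). Going by the pad spacing in the image, the fingertips seem to be about 25 mm nearer the camera than the reported TCP, so the fingers probably closed above the ring. I'll test this by opening, descending gently and watching the force.

```bash
python3 -m inch '[[[0,0,3,0,0,0,7],[0,0,6,0,0,0,7],[0,0,9,0,0,0,7],[0,0,10,0,0,0,7],[0,0,10,0,0,0,7]]]'
python3 -m inch '[[[0,0,0.2,0,0,0,7],[0,0,0.4,0,0,0,7],[0,0,0.4,0,0,0,7]]]'
python3 -m inch '[[[0,0,0.1,0,0,0,7],[0,0,0.3,0,0,0,7],[0,0,0.3,0,0,0,7]]]'
python3 look.py brass .014 .642 .195 w4
```

```text
t: 4.6
tcp_pos: [0.6385, 0.1946, 0.004]
ee_rot: [-179.9, -0.5, -180.0]
force: [-0.1, 0.7, 0.2]
finger_gap: 0.0639
grasp_force: 0.0
t: 4.85
tcp_pos: [0.6424, 0.1954, 0.0058]
ee_rot: [180.0, 0.2, -180.0]
force: [-0.8, 0.8, -0.4]
finger_gap: 0.07
grasp_force: 0.0
t: 5.1
tcp_pos: [0.6415, 0.1952, 0.0016]
ee_rot: [180.0, 0.0, -180.0]
force: [0.7, -1.2, -0.4]
finger_gap: 0.0702
grasp_force: 0.0
t 5.1 tcp [0.6415 0.1952 0.0016] [ 1.7999e+02  4.0000e-02 -1.7997e+02] gap 0.0702 cam [0.567 0.195 0.185]
expected [319.9 241.4] seen (array([319.59161306, 238.79759352]), 4197.0, (283, 202, 75, 69)) world [0.6402 0.1948] tcp px [320.3 233.2]
```

View pics/w4.png

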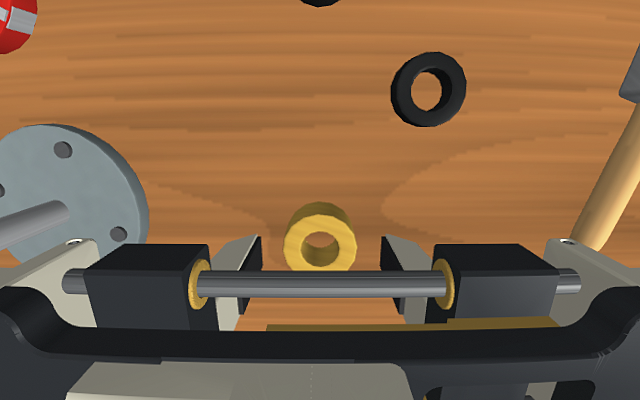

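The ring shows at (320,240) and there's no contact force at a reported z of 1.6 mm. I'll keep going down in small steps.

```bash
for i in 1; do python3 -m inch '[[[0,0,0.2,0,0,0,7],[0,0,0.4,0,0,0,7],[0,0,0.4,0,0,0,7]]]'
python3 -m inch '[[[0,0,0.2,0,0,0,7],[0,0,0.4,0,0,0,7],[0,0,0.4,0,0,0,7]]]'; done
```

```text
t: 5.4
tcp_pos: [0.641, 0.1951, -0.0033]
ee_rot: [-180.0, -0.0, -180.0]
force: [-0.8, -0.3, -0.2]
finger_gap: 0.0695
grasp_force: 0.0
t: 5.65
tcp_pos: [0.641, 0.1951, -0.0074]
ee_rot: [-180.0, -0.0, -180.0]
force: [0.0, -0.7, -0.5]
finger_gap: 0.0701
grasp_force: 0.0
```

Reported z is below the bench with no contact, so it really does read low. I'll continue down until it touches, to calibrate.

```bash
python3 -m inch '[[[0,0,0.2,0,0,0,7],[0,0,0.5,0,0,0,7],[0,0,0.5,0,0,0,7]]]'
python3 -m inch '[[[0,0,0.2,0,0,0,7],[0,0,0.4,0,0,0,7],[0,0,0.4,0,0,0,7]]]'
python3 look.py brass .014 .642 .195
```

```text
t: 5.9
tcp_pos: [0.6409, 0.1951, -0.0125]
ee_rot: [-180.0, -0.1, -180.0]
force: [-0.1, -0.3, 0.2]
finger_gap: 0.0702
grasp_force: 0.0
t: 6.15
tcp_pos: [0.6411, 0.1952, -0.0163]
ee_rot: [-180.0, -0.0, -180.0]
force: [0.5, 0.0, -0.1]
finger_gap: 0.0702
grasp_force: 0.0
t 6.15 tcp [ 0.6411  0.1952 -0.0163] [-1.8000e+02 -4.0000e-02 -1.7998e+02] gap 0.0702 cam [0.567 0.195 0.167]
expected [320.  254.7] seen (array([319.56435063, 244.04883361]), 3979.5, (279, 210, 83, 61)) world [0.6354 0.1948] tcp px [320.4 233.3]
```

```bash
python3 -m inch '[[[0,0,0.2,0,0,0,7],[0,0,0.4,0,0,0,7],[0,0,0.4,0,0,0,7]]]'
python3 -m inch '[[[0,0,0.1,0,0,0,7],[0,0,0.2,0,0,0,7],[0,0,0.2,0,0,0,7]]]'
```

```text
t: 6.45
tcp_pos: [0.6411, 0.1951, -0.0202]
ee_rot: [-180.0, -0.0, -180.0]
force: [1.1, 0.1, -0.8]
finger_gap: 0.0703
grasp_force: 0.0
t: 6.7
tcp_pos: [0.6412, 0.1952, -0.022]
ee_rot: [180.0, -0.0, -180.0]
force: [-0.0, 0.7, -0.5]
finger_gap: 0.07
grasp_force: 0.0
```

```bash
python3 -m inch '[[[0,0,0.1,0,0,0,7],[0,0,0.2,0,0,0,7],[0,0,0.2,0,0,0,7]]]'
python3 -m inch '[[[0,0,0.1,0,0,0,7],[0,0,0.15,0,0,0,7],[0,0,0.15,0,0,0,7]]]'
python3 -m inch '[[[0,0,0.1,0,0,0,7],[0,0,0.15,0,0,0,7],[0,0,0.15,0,0,0,7]]]'
```

```text
t: 6.95
tcp_pos: [0.6414, 0.1952, -0.0239]
ee_rot: [180.0, 0.0, -180.0]
force: [-0.4, -0.5, 0.4]
finger_gap: 0.0702
grasp_force: 0.0
t: 7.2
tcp_pos: [0.6414, 0.1953, -0.024]
ee_rot: [180.0, 0.0, -180.0]
force: [-2.3, 0.1, 7.9]
finger_gap: 0.0703
grasp_force: 3.9
t: 7.45
tcp_pos: [0.6415, 0.1953, -0.0241]
ee_rot: [180.0, 0.1, -180.0]
force: [-6.2, -1.7, 16.0]
finger_gap: 0.0697
grasp_force: 8.2
```

The bench is at a reported z of −24 mm, so true tip height = reported + 24 mm. I'll raise to grip height and close.

```bash
python3 -m inch '[[[0,0,-0.5,0,0,0,7],[0,0,-1.1,0,0,0,7],[0,0,-1.1,0,0,0,7]]]'
python3 -m inch '[[[0,0,0,0,0,0,3.5],[0,0,0,0,0,0,3.5],[0,0,0,0,0,0,3.5],[0,0,0,0,0,0,3.5],[0,0,0,0,0,0,3.5]]]'
python3 -m inch '[[[0,0,0,0,0,0,3.5],[0,0,0,0,0,0,3.5],[0,0,0,0,0,0,3.5],[0,0,0,0,0,0,3.5],[0,0,0,0,0,0,3.5]]]'
```

```text
t: 7.7
tcp_pos: [0.6422, 0.1954, -0.0145]
ee_rot: [180.0, 0.1, -180.0]
force: [-0.6, -0.3, 0.5]
finger_gap: 0.0701
grasp_force: 0.0
t: 8.12
tcp_pos: [0.6411, 0.1951, -0.0162]
ee_rot: [-180.0, -0.0, -180.0]
force: [-0.5, 0.4, -2.1]
finger_gap: 0.0425
grasp_force: 30.0
t: 8.53
tcp_pos: [0.6413, 0.1952, -0.0159]
ee_rot: [180.0, -0.0, -180.0]
force: [0.3, 0.6, -1.1]
finger_gap: 0.0426
grasp_force: 30.0
```

```bash
python3 -m inch '[[[0,0,-3,0,0,0,3.5],[0,0,-6,0,0,0,3.5],[0,0,-9,0,0,0,3.5],[0,0,-12,0,0,0,3.5],[0,0,-12,0,0,0,3.5]]]'
python3 -m inch '[[[0.5,-3,0,0,0,0,3.5],[1,-6,0,0,0,0,3.5],[2,-9,0,0,0,0,3.5],[2,-9,0,0,0,0,3.5],[2,-9,0,0,0,0,3.5]]]'
python3 -m inch '[[[0,0,0,0,0,0,3.5],[0,0,0,0,0,0,3.5],[0,0,0,0,0,0,3.5]]]'
python3 look.py brass .132 .621 .105 w5
```

```text
t: 8.95
tcp_pos: [0.645, 0.196, 0.1117]
ee_rot: [179.9, 0.7, -180.0]
force: [1.2, 0.2, -0.2]
finger_gap: 0.0424
grasp_force: 30.0
t: 9.37
tcp_pos: [0.621, 0.1037, 0.1039]
ee_rot: [180.0, -0.0, 179.9]
force: [0.1, 0.3, -0.9]
finger_gap: 0.0429
grasp_force: 30.0
t: 9.62
tcp_pos: [0.6215, 0.1063, 0.104]
ee_rot: [180.0, -0.0, -179.9]
force: [-0.1, -0.6, -2.7]
finger_gap: 0.0425
grasp_force: 30.0
t 9.6167 tcp [0.6215 0.1063 0.104 ] [ 179.98   -0.   -179.9 ] gap 0.0425 cam [0.547 0.106 0.287]
expected [318.  250.7] seen (array([320.84059233, 244.06101709]), 4018.0, (280, 210, 83, 61)) world [0.6168 0.1066] tcp px [320.4 233.2]
```

View pics/w5.png

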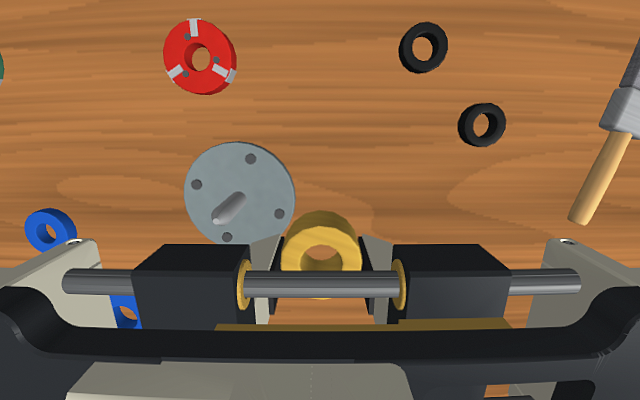

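The red cutter is at (200,58), the disc centre near (240,195), the tip near (217,219) and the held ring at (320,250). I'll zoom on the spindle and the ring for accurate pixels.

Run:
```python
from h import *
im=cv2.imread('pics/w5.png'); c=viewer.read_camera('wrist')
a=im[185:245,195:265]; b=im[200:280,270:370]
A=cv2.resize(a,None,fx=5,fy=5,interpolation=cv2.INTER_CUBIC);B=cv2.resize(b,None,fx=4,fy=4,interpolation=cv2.INTER_CUBIC)
B=cv2.copyMakeBorder(B,0,max(0,A.shape[0]-B.shape[0]),0,0,0); A=cv2.copyMakeBorder(A,0,B.shape[0]-A.shape[0],0,0,0,)
cv2.imwrite('pics/z5.png',np.hstack([A,B]))
print('ring center x from near bottom rim', ray(c,(320,210),.120)+[.022,0])
b=blob(c['image'],'grey',(240,195)); print(b,ray(c,b[0],.01))
print('tip',ray(c,(217,219),.076))
for P in([.621,.0275,.012],[.621,.0275,.064],[.621,.0275,.076]): print(proj(c,P))
```

```text
ring center x from near bottom rim [0.62200809 0.10603581]
(array([287.77409715, 241.03991921]), 26324.0, (184, 141, 216, 183)) [0.66833174 0.07284948]
tip [0.62137    0.02695844]
[239.65763762 196.86171503]
[222.63380181 213.62754171]
[217.65046283 218.54640589]h.py:23: RuntimeWarning: invalid value encountered in divide
  f=lambda k:(lambda M:np.array([M['m10'],M['m01']])/M['m00'])(cv2.moments(k))
```

View pics/z5.png

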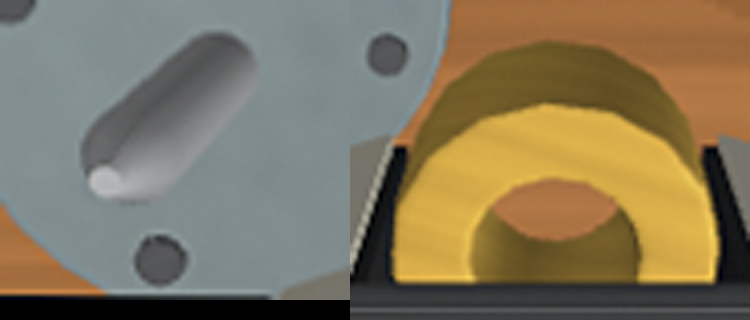

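Tip centre is at (216,221) and the ring's near lower rim at row 210.5. So the arbor is at about (0.6228,0.0266), and the ring centre is about 1 mm beyond the TCP in x. I'll move over the spindle and partway down.

```bash
python3 -m inch '[[[0,-3,0,0,0,0,3.5],[0,-6,0,0,0,0,3.5],[-0.05,-8,0,0,0,0,3.5],[-0.05,-8,0,0,0,0,3.5],[-0.05,-8,0,0,0,0,3.5]]]'
python3 -m inch '[[[0,0,1,0,0,0,3.5],[0,0,2,0,0,0,3.5],[0,0,3,0,0,0,3.5],[0,0,3,0,0,0,3.5],[0,0,3,0,0,0,3.5]]]'
python3 - <<'E'
from h import *
o=sensors.get_obs(); print(o['tcp_pos'],o['force'],o['grasp_force'])
c=viewer.read_camera('wrist'); print(proj(c,[.6228,.0266,.076]),proj(c,[.6228,.0266,.064]))
cv2.imwrite('pics/z6.png',cv2.resize(c['image'][195:290,260:380,::-1],None,fx=5,fy=5,interpolation=cv2.INTER_CUBIC))
E
```

```text
t: 10.13
tcp_pos: [0.6221, 0.0247, 0.1041]
ee_rot: [180.0, 0.0, 179.9]
force: [0.4, -0.2, -1.9]
finger_gap: 0.0422
grasp_force: 30.0
t: 10.55
tcp_pos: [0.6211, 0.0259, 0.0728]
ee_rot: [180.0, -0.2, -179.9]
force: [-0.4, 0.7, -1.9]
finger_gap: 0.0429
grasp_force: 30.0
[0.62105519 0.02593793 0.07279442] [-0.42501048  0.65147756 -1.91657086] 29.99951373785734
[321.3180329  237.48361258] [321.27879428 230.81841229]
```

View pics/z6.png

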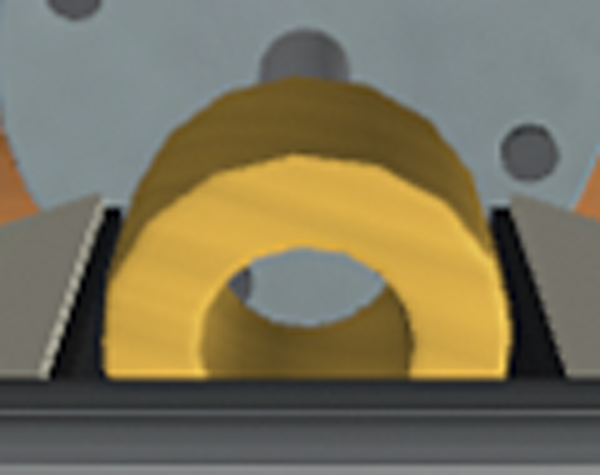

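The ring is laterally aligned with the spindle: both sit near crop x 305. Next I'll lower it and watch the force.

```bash
python3 -m inch '[[[-0.05,0,0.6,0,0,0,3.5],[-0.05,0,1.2,0,0,0,3.5],[-0.05,0,1.8,0,0,0,3.5],[-0.05,0,2.4,0,0,0,3.5],[-0.05,0,2.4,0,0,0,3.5]]]'
python3 -m inch '[[[0,0,0.5,0,0,0,3.5],[0,0,1,0,0,0,3.5],[0,0,1.5,0,0,0,3.5],[0,0,1.5,0,0,0,3.5]]]'
```

```text
t: 11.02
tcp_pos: [0.6214, 0.0252, 0.0485]
ee_rot: [180.0, -0.2, -180.0]
force: [-0.5, -0.7, -2.7]
finger_gap: 0.0426
grasp_force: 30.0
t: 11.35
tcp_pos: [0.6217, 0.0252, 0.0339]
ee_rot: [180.0, -0.1, -180.0]
force: [0.3, 0.7, -1.4]
finger_gap: 0.0425
grasp_force: 30.0
```

```bash
python3 -m inch '[[[0,0,0.8,0,0,0,3.5],[0,0,1.6,0,0,0,3.5],[0,0,2.4,0,0,0,3.5],[0,0,3.2,0,0,0,3.5],[0,0,3.2,0,0,0,3.5]]]'
python3 -m inch '[[[0,0,0.2,0,0,0,3.5],[0,0,0.4,0,0,0,3.5],[0,0,0.4,0,0,0,3.5]]]'
python3 -m inch '[[[0,0,0.1,0,0,0,3.5],[0,0,0.2,0,0,0,3.5],[0,0,0.2,0,0,0,3.5]]]'
```

```text
t: 11.77
tcp_pos: [0.621, 0.0253, 0.0009]
ee_rot: [180.0, -0.2, -180.0]
force: [-1.0, 0.5, -1.9]
finger_gap: 0.0421
grasp_force: 30.0
t: 12.02
tcp_pos: [0.6224, 0.0252, -0.0009]
ee_rot: [180.0, 0.0, -180.0]
force: [-0.1, 0.2, -1.2]
finger_gap: 0.0423
grasp_force: 30.0
t: 12.27
tcp_pos: [0.6224, 0.0252, -0.0027]
ee_rot: [180.0, 0.0, -180.0]
force: [0.0, -0.2, -1.1]
finger_gap: 0.043
grasp_force: 30.0
```

```bash
python3 -m inch '[[[0,0,0.1,0,0,0,3.5],[0,0,0.1,0,0,0,3.5],[0,0,0.1,0,0,0,3.5]]]'
python3 -m inch '[[[0,0,0.1,0,0,0,3.5],[0,0,0.1,0,0,0,3.5],[0,0,0.1,0,0,0,3.5]]]'
python3 -m inch '[[[0,0,0.05,0,0,0,3.5],[0,0,0.05,0,0,0,3.5],[0,0,0.05,0,0,0,3.5]]]'
```

```text
t: 12.52
tcp_pos: [0.6224, 0.0252, -0.0038]
ee_rot: [180.0, 0.0, -180.0]
force: [0.6, 0.3, -1.5]
finger_gap: 0.0428
grasp_force: 30.0
t: 12.77
tcp_pos: [0.6227, 0.0252, -0.0042]
ee_rot: [180.0, 0.0, -180.0]
force: [-1.8, 0.1, 4.1]
finger_gap: 0.0427
grasp_force: 30.0
t: 13.02
tcp_pos: [0.6227, 0.0252, -0.0042]
ee_rot: [-180.0, 0.1, -180.0]
force: [-2.6, -0.1, 6.7]
finger_gap: 0.0424
grasp_force: 30.0
```

Seated: contact came at −4.2 mm against a predicted −4 mm. I'll release, rise and go over to the red cutter.

```bash
python3 -m inch '[[[0,0,-0.1,0,0,0,5.5],[0,0,-0.1,0,0,0,6],[0,0,-0.1,0,0,0,7],[0,0,-0.1,0,0,0,7],[0,0,-0.1,0,0,0,7]]]'
python3 -m inch '[[[0,0,-2,0,0,0,7],[0,0,-5,0,0,0,7],[0,0,-9,0,0,0,7],[0,0,-12.5,0,0,0,7],[0,0,-12.5,0,0,0,7]]]'
python3 -m inch '[[[4,-0.8,0,0,0,0,8.5],[8,-1.6,0,0,0,0,8.5],[12,-2.4,0,0,0,0,8.5],[12.8,-2.4,0,0,0,0,8.5],[12.8,-2.4,0,0,0,0,8.5]]]'
python3 -m inch '[[[0,0,0,0,0,0,8.5],[0,0,0,0,0,0,8.5]]]'
python3 look.py red .009 .4945 .001
```

```text
t: 13.43
tcp_pos: [0.6224, 0.0252, -0.0045]
ee_rot: [180.0, -0.0, -180.0]
force: [-0.2, 1.1, 0.1]
finger_gap: 0.0685
grasp_force: 0.0
t: 13.85
tcp_pos: [0.6266, 0.0249, 0.1287]
ee_rot: [-179.9, 0.8, -180.0]
force: [0.6, -0.4, 0.9]
finger_gap: 0.0699
grasp_force: 0.0
t: 14.27
tcp_pos: [0.4919, 0.0011, 0.1207]
ee_rot: [180.0, -0.1, 180.0]
force: [0.7, -0.1, 0.2]
finger_gap: 0.0851
grasp_force: 0.0
t: 14.43
tcp_pos: [0.4963, 0.0011, 0.1211]
ee_rot: [-180.0, 0.1, -180.0]
force: [-1.0, -0.1, -1.0]
finger_gap: 0.0849
grasp_force: 0.0
t 14.4333 tcp [0.4963 0.0011 0.1211] [-1.7999e+02  1.3000e-01 -1.7997e+02] gap 0.0849 cam [0.421 0.001 0.304]
expected [320.5 190.4] seen (array([320.35546175, 192.27577386]), 2606.0, (292, 164, 58, 58)) world [0.4965 0.0009] tcp px [320.4 233.2]
```

Red measures (0.4965,0.0009). Descending to grip.

```bash
python3 -m inch '[[[-0.1,0,3,0,0,0,8.5],[-0.1,0,6,0,0,0,8.5],[-0.1,0,9,0,0,0,8.5],[-0.1,0,11.5,0,0,0,8.5],[-0.1,0,11.5,0,0,0,8.5]]]'
python3 -m inch '[[[0,0,0.7,0,0,0,8.5],[0,0,1.4,0,0,0,8.5],[0,0,2.1,0,0,0,8.5],[0,0,2.1,0,0,0,8.5],[0,0,2.1,0,0,0,8.5]]]'
```

```text
t: 14.9
tcp_pos: [0.4933, 0.0017, 0.0012]
ee_rot: [179.9, -0.4, -180.0]
force: [-0.3, -0.0, 0.9]
finger_gap: 0.0848
grasp_force: 0.0
t: 15.32
tcp_pos: [0.4958, 0.0011, -0.0149]
ee_rot: [-180.0, 0.0, -180.0]
force: [0.6, 0.1, -0.8]
finger_gap: 0.0851
grasp_force: 0.0
```

```bash
python3 -m inch '[[[-0.05,0,0.3,0,0,0,8.5],[-0.05,0,0.5,0,0,0,8.5],[-0.05,0,0.5,0,0,0,6],[-0.05,0,0.5,0,0,0,5],[-0.05,0,0.5,0,0,0,5]]]'
python3 -m inch '[[[0,0,0,0,0,0,5],[0,0,0,0,0,0,5],[0,0,0,0,0,0,5],[0,0,0,0,0,0,5],[0,0,0,0,0,0,5]]]'
python3 -m inch '[[[0,0,-3,0,0,0,5],[0,0,-6,0,0,0,5],[0,0,-9,0,0,0,5],[0,0,-12,0,0,0,5],[0,0,-12.5,0,0,0,5]]]'
python3 -m inch '[[[0,0,0,0,0,0,5],[0,0,0,0,0,0,5]]]'
cat > held.py <<'E'
# held.py kind OD zbottom_true: x offset of the held ring from the TCP, from its near lower rim in the image
import sys
from h import *
o=sensors.get_obs(); c=viewer.read_camera('wrist'); im=c['image']
kind,od,zoff=sys.argv[1],float(sys.argv[2]),float(sys.argv[3])
z=o['tcp_pos'][2]+.024-zoff
b=blob(im,kind,(320,235)); x,y,w,h=b[2]; print(b)
p=ray(c,(x+w/2,y),z)+[od/2,0]; print('tcp',o['tcp_pos'].round(4),'held centre x',p[0].round(4),'offset',(p[0]-o['tcp_pos'][0]).round(4), 'z bottom',z.round(4),o['grasp_force'],o['finger_gap'])
E
python3 held.py red .060 .004
```

```text
t: 15.73
tcp_pos: [0.496, 0.0011, -0.0201]
ee_rot: [180.0, 0.0, -180.0]
force: [0.8, -0.2, -0.3]
finger_gap: 0.0694
grasp_force: 0.0
t: 16.15
tcp_pos: [0.496, 0.0011, -0.0202]
ee_rot: [180.0, 0.0, -180.0]
force: [0.2, -0.4, 0.5]
finger_gap: 0.0588
grasp_force: 30.0
t: 16.57
tcp_pos: [0.4984, 0.0009, 0.1091]
ee_rot: [-179.9, 0.4, -180.0]
force: [0.8, -0.8, -1.9]
finger_gap: 0.0589
grasp_force: 30.0
t: 16.73
tcp_pos: [0.4952, 0.0013, 0.1038]
ee_rot: [180.0, -0.1, -180.0]
force: [-0.4, 0.3, -2.2]
finger_gap: 0.0585
grasp_force: 30.0
(array([320.90827485, 240.07097002]), 6127.0, (267, 202, 109, 69))
tcp [0.4952 0.0013 0.1038] held centre x 0.4977 offset 0.0025 z bottom 0.1238 29.999482249841094 0.05847795211522585
```

```bash
python3 -m inch '[[[-4,0.8,0,0,0,0,5],[-8,1.6,0,0,0,0,5],[-12,2.5,0,0,0,0,5],[-12.6,2.5,0,0,0,0,5],[-12.6,2.5,0,0,0,0,5]]]'
python3 -m inch '[[[0,0,0,0,0,0,5],[0,0,0,0,0,0,5],[0,0,0,0,0,0,5]]]'
python3 held.py red .060 .004
python3 - <<'E'
from h import *
c=viewer.read_camera('wrist')
cv2.imwrite('pics/w7.png',c['image'][100:300,200:440,::-1].repeat(3,0).repeat(3,1)); print(proj(c,[.6228,.0266,.076]))
E
```

```text
t: 17.2
tcp_pos: [0.6225, 0.0266, 0.1012]
ee_rot: [180.0, -0.2, -179.9]
force: [-1.1, 0.2, -2.5]
finger_gap: 0.059
grasp_force: 30.0
t: 17.45
tcp_pos: [0.6205, 0.026, 0.1042]
ee_rot: [180.0, -0.1, -180.0]
force: [-0.2, 0.9, -2.4]
finger_gap: 0.0585
grasp_force: 30.0
(array([320.95015704, 240.1804998 ]), 6102.5, (267, 202, 109, 69))
tcp [0.6205 0.026  0.1042] held centre x 0.623 offset 0.0025 z bottom 0.1242 29.999501165002584 0.05845871368677531
[321.2054895  221.54558287]
```

View pics/w7.png

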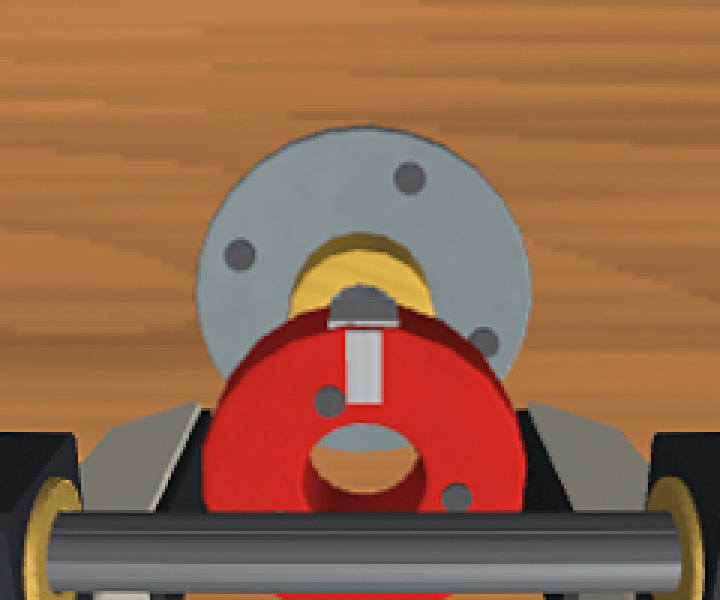

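The spacer is seated, and the red ring is in line with it at crop x 362. Lowering now.

```bash
python3 -m inch '[[[0,0.05,1.5,0,0,0,5],[0,0.05,3,0,0,0,5],[0,0.05,4.2,0,0,0,5],[0,0.05,4.8,0,0,0,5],[0,0.05,4.8,0,0,0,5]]]'
python3 -m inch '[[[0,0,0.5,0,0,0,5],[0,0,1,0,0,0,5],[0,0,1.5,0,0,0,5],[0,0,1.5,0,0,0,5]]]'
python3 -m inch '[[[0,0,0.4,0,0,0,5],[0,0,0.8,0,0,0,5],[0,0,1.2,0,0,0,5],[0,0,1.2,0,0,0,5],[0,0,1.2,0,0,0,5]]]'
```

```text
t: 17.97
tcp_pos: [0.6207, 0.0266, 0.0556]
ee_rot: [180.0, -0.1, -180.0]
force: [0.4, 0.4, -1.7]
finger_gap: 0.0584
grasp_force: 30.0
t: 18.3
tcp_pos: [0.6214, 0.0267, 0.0409]
ee_rot: [180.0, -0.1, -180.0]
force: [0.5, 0.4, -2.1]
finger_gap: 0.0587
grasp_force: 30.0
t: 18.72
tcp_pos: [0.6217, 0.0267, 0.0294]
ee_rot: [180.0, -0.0, -180.0]
force: [-0.2, 0.6, -2.6]
finger_gap: 0.0588
grasp_force: 30.0
```

```bash
python3 -m inch '[[[0,0,0.2,0,0,0,5],[0,0,0.4,0,0,0,5],[0,0,0.6,0,0,0,5],[0,0,0.7,0,0,0,5],[0,0,0.7,0,0,0,5]]]'
python3 -m inch '[[[0,0,0.1,0,0,0,5],[0,0,0.15,0,0,0,5],[0,0,0.15,0,0,0,5]]]'
python3 -m inch '[[[0,0,0.1,0,0,0,5],[0,0,0.1,0,0,0,5],[0,0,0.1,0,0,0,5]]]'
python3 -m inch '[[[0,0,0.05,0,0,0,5],[0,0,0.05,0,0,0,5],[0,0,0.05,0,0,0,5]]]'
```

```text
t: 19.13
tcp_pos: [0.6217, 0.0267, 0.0224]
ee_rot: [180.0, -0.0, -180.0]
force: [0.1, 0.4, -2.2]
finger_gap: 0.0587
grasp_force: 30.0
t: 19.38
tcp_pos: [0.6219, 0.0267, 0.0211]
ee_rot: [180.0, -0.0, -180.0]
force: [0.1, 0.4, -2.3]
finger_gap: 0.0585
grasp_force: 30.0
t: 19.63
tcp_pos: [0.6219, 0.0267, 0.0202]
ee_rot: [180.0, -0.0, -180.0]
force: [-0.5, 0.2, -2.4]
finger_gap: 0.0587
grasp_force: 30.0
t: 19.88
tcp_pos: [0.622, 0.0267, 0.0199]
ee_rot: [180.0, 0.0, -180.0]
force: [-0.1, -0.7, -1.4]
finger_gap: 0.0589
grasp_force: 30.0
```

```bash
python3 -m inch '[[[0,0,0.1,0,0,0,5],[0,0,0.1,0,0,0,5],[0,0,0.1,0,0,0,5]]]'
python3 -m inch '[[[0,0,0,0,0,0,6.5],[0,0,0,0,0,0,7],[0,0,0,0,0,0,7.5],[0,0,0,0,0,0,7.5],[0,0,0,0,0,0,7.5]]]'
python3 -m inch '[[[0,0,-2,0,0,0,7.5],[0,0,-4,0,0,0,7.5],[0,0,-7,0,0,0,7.5],[0,0,-10,0,0,0,7.5],[0,0,-10,0,0,0,7.5]]]'
python3 -m inch '[[[-0.7,-4,0,0,0,0,7.5],[-1.4,-8,0,0,0,0,7.5],[-2.1,-12,0,0,0,0,7.5],[-2.8,-16,0,0,0,0,7.5],[-2.8,-16,0,0,0,0,7.5]]]'
python3 -m inch '[[[-0.7,-4,0,0,0,0,7.5],[-1,-4.9,0,0,0,0,7.5],[-1,-4.9,0,0,0,0,7.5],[-1,-4.9,0,0,0,0,7.5]]]'
python3 look.py blue .007 .66 -.182
```

```text
t: 20.13
tcp_pos: [0.6221, 0.0267, 0.0198]
ee_rot: [-180.0, 0.0, -180.0]
force: [-3.5, -0.8, 5.6]
finger_gap: 0.0587
grasp_force: 30.0
t: 20.55
tcp_pos: [0.6219, 0.0267, 0.0186]
ee_rot: [180.0, 0.0, -180.0]
force: [-0.6, -0.4, -0.2]
finger_gap: 0.0748
grasp_force: 0.0
t: 20.97
tcp_pos: [0.6254, 0.0265, 0.1252]
ee_rot: [-180.0, 0.6, -180.0]
force: [0.4, 0.5, 0.5]
finger_gap: 0.0751
grasp_force: 0.0
t: 21.38
tcp_pos: [0.6504, -0.1412, 0.118]
ee_rot: [-179.8, 0.1, 179.7]
force: [-0.2, -0.2, 0.3]
finger_gap: 0.075
grasp_force: 0.0
t: 21.72
tcp_pos: [0.6597, -0.1822, 0.118]
ee_rot: [179.9, -0.0, 180.0]
force: [-0.1, 0.4, -0.1]
finger_gap: 0.075
grasp_force: 0.0
t 21.7167 tcp [ 0.6597 -0.1822  0.118 ] [ 1.7995e+02 -5.0000e-02  1.7996e+02] gap 0.075 cam [ 0.585 -0.182  0.301]
expected [320.6 193. ] seen (array([nan, nan]), 0.0, (443, 322, 11, 1)) world [nan nan] tcp px [320.4 233.2]h.py:23: RuntimeWarning: invalid value encountered in divide
  f=lambda k:(lambda M:np.array([M['m10'],M['m01']])/M['m00'])(cv2.moments(k))
```

```bash
sed -i 's/if len(k)>12\]/if len(k)>12]; cs=[k for k in cs if cv2.contourArea(k)>60]/' h.py; python3 look.py blue .007 .66 -.182
```

```text
t 21.7667 tcp [ 0.6597 -0.1813  0.1182] [ 1.7994e+02 -5.0000e-02 -1.7997e+02] gap 0.075 cam [ 0.585 -0.181  0.302]
expected [319.7 192.9] seen (array([319.22037246, 193.44469526]), 1772.0, (296, 170, 48, 48)) world [ 0.6606 -0.1825] tcp px [320.3 233.2]
```

```bash
python3 -m inch '[[[-0.1,-0.1,3,0,0,0,7.5],[-0.1,-0.1,6,0,0,0,7.5],[-0.1,-0.1,9,0,0,0,7.5],[-0.1,-0.1,11.5,0,0,0,7.5],[-0.1,-0.1,11.5,0,0,0,7.5]]]'
python3 -m inch '[[[0,0,0.5,0,0,0,7.5],[0,0,1,0,0,0,7.5],[0,0,1.5,0,0,0,7.5],[0,0,1.5,0,0,0,7.5],[0,0,1.5,0,0,0,7.5]]]'
```

```text
t: 22.23
tcp_pos: [0.6573, -0.18, -0.0021]
ee_rot: [179.8, -0.6, -179.9]
force: [-1.0, 0.5, -0.5]
finger_gap: 0.0745
grasp_force: 0.0
t: 22.65
tcp_pos: [0.6615, -0.1834, -0.0104]
ee_rot: [-180.0, 0.1, -180.0]
force: [-0.6, 0.9, 0.6]
finger_gap: 0.0749
grasp_force: 0.0
```

```bash
python3 -m inch '[[[0,0,0.5,0,0,0,7.5],[0,0,0.95,0,0,0,7.5],[0,0,0.95,0,0,0,7.5],[0,0,0.95,0,0,0,6],[0,0,0.95,0,0,0,4]]]'
python3 -m inch '[[[0,0,0,0,0,0,4],[0,0,0,0,0,0,4],[0,0,0,0,0,0,4],[0,0,0,0,0,0,4],[0,0,0,0,0,0,4]]]'
python3 -m inch '[[[0,0,-3,0,0,0,4],[0,0,-6,0,0,0,4],[0,0,-9,0,0,0,4],[0,0,-12,0,0,0,4],[0,0,-12.5,0,0,0,4]]]'
python3 -m inch '[[[0,0,0,0,0,0,4],[0,0,0,0,0,0,4]]]'
python3 held.py blue .050 .004
```

```text
t: 23.07
tcp_pos: [0.661, -0.1833, -0.0208]
ee_rot: [180.0, 0.0, -180.0]
force: [0.1, 0.2, -0.7]
finger_gap: 0.0659
grasp_force: 0.0
t: 23.48
tcp_pos: [0.6611, -0.1833, -0.0206]
ee_rot: [-180.0, 0.0, -180.0]
force: [0.1, -0.2, 0.2]
finger_gap: 0.0495
grasp_force: 30.0
t: 23.9
tcp_pos: [0.6637, -0.1843, 0.1106]
ee_rot: [-179.8, 0.5, -180.0]
force: [1.0, -0.9, 0.1]
finger_gap: 0.0494
grasp_force: 30.0
t: 24.07
tcp_pos: [0.6605, -0.1831, 0.1032]
ee_rot: [180.0, -0.1, -180.0]
force: [0.0, 0.2, -1.0]
finger_gap: 0.0496
grasp_force: 30.0
(array([320.88491853, 242.50263316]), 4715.5, (275, 208, 92, 63))
tcp [ 0.6605 -0.1831  0.1032] held centre x 0.6615 offset 0.0011 z bottom 0.1232 29.999848483130336 0.04957263849273183
```

```bash
python3 -m inch '[[[0.7,4,0,0,0,0,4],[1.4,8,0,0,0,0,4],[2.1,12,0,0,0,0,4],[2.9,16,0,0,0,0,4],[2.9,16,0,0,0,0,4]]]'
python3 -m inch '[[[0.5,3,0,0,0,0,4],[1,5,0,0,0,0,4],[1,5,0,0,0,0,4],[1,5,0,0,0,0,4],[1,5,0,0,0,0,4]]]'
python3 held.py blue .050 .004
python3 - <<'E'
from h import *
c=viewer.read_camera('wrist')
cv2.imwrite('pics/w8.png',c['image'][100:300,200:440,::-1].repeat(3,0).repeat(3,1))
E
```

```text
t: 24.53
tcp_pos: [0.6288, -0.0156, 0.1018]
ee_rot: [179.8, -0.3, -179.6]
force: [0.7, 0.5, -1.2]
finger_gap: 0.0493
grasp_force: 30.0
t: 24.95
tcp_pos: [0.6215, 0.0262, 0.1029]
ee_rot: [-180.0, -0.1, -180.0]
force: [0.1, 0.1, -1.1]
finger_gap: 0.0494
grasp_force: 30.0
(array([320.57911891, 242.43304244]), 4755.5, (273, 207, 94, 64))
tcp [0.6215 0.0262 0.1029] held centre x 0.622 offset 0.0005 z bottom 0.1229 29.999672658741474 0.04936863554969702
```

View pics/w8.png

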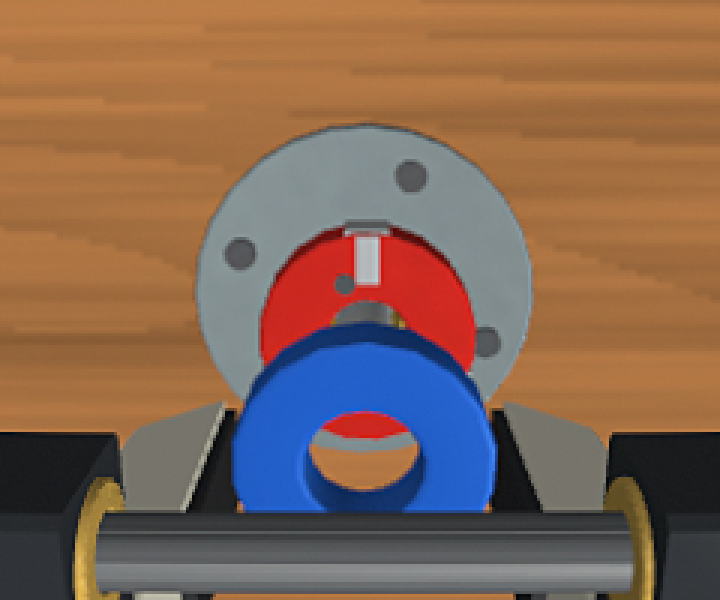

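The red cutter is seated, and the blue ring lines up with the spindle at crop x 365. Lowering.

```bash
python3 -m inch '[[[0,0,1.5,0,0,0,4],[0,0,3,0,0,0,4],[0,0,4.2,0,0,0,4],[0,0,4.2,0,0,0,4],[0,0,4.2,0,0,0,4]]]'
python3 -m inch '[[[-0.05,0,0.4,0,0,0,4],[-0.05,0,0.8,0,0,0,4],[-0.05,0,1.2,0,0,0,4],[-0.05,0,1.4,0,0,0,4],[-0.05,0,1.4,0,0,0,4]]]'
python3 -m inch '[[[0,0,0.2,0,0,0,4],[0,0,0.4,0,0,0,4],[0,0,0.6,0,0,0,4],[0,0,0.6,0,0,0,4]]]'
```

```text
t: 25.47
tcp_pos: [0.6216, 0.0258, 0.0616]
ee_rot: [180.0, -0.1, 180.0]
force: [0.7, 0.4, -1.4]
finger_gap: 0.0494
grasp_force: 30.0
t: 25.88
tcp_pos: [0.6221, 0.0267, 0.0477]
ee_rot: [180.0, -0.0, -180.0]
force: [-0.1, 0.2, -0.9]
finger_gap: 0.0494
grasp_force: 30.0
t: 26.22
tcp_pos: [0.6221, 0.0267, 0.0418]
ee_rot: [180.0, -0.0, -180.0]
force: [0.9, 1.4, -0.6]
finger_gap: 0.0492
grasp_force: 30.0
```

```bash
python3 -m inch '[[[0,0,0.1,0,0,0,4],[0,0,0.2,0,0,0,4],[0,0,0.2,0,0,0,4]]]'
python3 -m inch '[[[0,0,0.1,0,0,0,4],[0,0,0.1,0,0,0,4],[0,0,0.1,0,0,0,4]]]'
python3 -m inch '[[[0,0,0.1,0,0,0,4],[0,0,0.1,0,0,0,4],[0,0,0.1,0,0,0,4]]]'
python3 -m inch '[[[0,0,0.05,0,0,0,4],[0,0,0.05,0,0,0,4],[0,0,0.05,0,0,0,4]]]'
```

```text
t: 26.47
tcp_pos: [0.6224, 0.0267, 0.0401]
ee_rot: [180.0, -0.0, -180.0]
force: [0.2, 0.2, -1.8]
finger_gap: 0.0495
grasp_force: 30.0
t: 26.72
tcp_pos: [0.6224, 0.0267, 0.0392]
ee_rot: [180.0, -0.0, -180.0]
force: [0.9, 0.0, -0.2]
finger_gap: 0.0489
grasp_force: 30.0
t: 26.97
tcp_pos: [0.6224, 0.0267, 0.0382]
ee_rot: [180.0, -0.0, -180.0]
force: [-0.0, 1.0, -0.6]
finger_gap: 0.0493
grasp_force: 30.0
t: 27.22
tcp_pos: [0.6224, 0.0267, 0.0377]
ee_rot: [180.0, 0.0, -180.0]
force: [-0.1, -0.7, -1.4]
finger_gap: 0.0493
grasp_force: 30.0
```

```bash
python3 -m inch '[[[0,0,0.05,0,0,0,4],[0,0,0.05,0,0,0,4],[0,0,0.05,0,0,0,4]]]'
python3 -m inch '[[[0,0,0.05,0,0,0,4],[0,0,0.05,0,0,0,4],[0,0,0.05,0,0,0,4]]]'
```

```text
t: 27.47
tcp_pos: [0.6225, 0.0267, 0.0373]
ee_rot: [180.0, 0.0, -180.0]
force: [-0.2, 0.4, 0.7]
finger_gap: 0.0493
grasp_force: 30.0
t: 27.72
tcp_pos: [0.6225, 0.0267, 0.0373]
ee_rot: [180.0, 0.0, -180.0]
force: [-1.5, 0.5, 4.9]
finger_gap: 0.0493
grasp_force: 30.0
```

Contact at 37.3 mm, so the guide ring is seated. I'll release it and go to the collar.

```bash
python3 -m inch '[[[0,0,0,0,0,0,5.5],[0,0,0,0,0,0,6],[0,0,0,0,0,0,6.5],[0,0,0,0,0,0,6.5],[0,0,0,0,0,0,6.5]]]'
python3 -m inch '[[[0,0,-2,0,0,0,6.5],[0,0,-4,0,0,0,6.5],[0,0,-7,0,0,0,6.5],[0,0,-8,0,0,0,6.5],[0,0,-8,0,0,0,6.5]]]'
python3 -m inch '[[[2.5,3,0,0,0,0,6.5],[5,6,0,0,0,0,6.5],[7.5,9,0,0,0,0,6.5],[9,11,0,0,0,0,6.5],[9,11,0,0,0,0,6.5]]]'
python3 -m inch '[[[2.5,3,0,0,0,0,6.5],[4.5,5.8,0,0,0,0,6.5],[4.5,5.8,0,0,0,0,6.5],[4.5,5.8,0,0,0,0,6.5],[4.5,5.8,0,0,0,0,6.5]]]'
python3 look.py black .008 .4865 .195 w9
```

```text
t: 28.13
tcp_pos: [0.6223, 0.0267, 0.0364]
ee_rot: [180.0, -0.0, -180.0]
force: [0.4, -0.4, -0.0]
finger_gap: 0.0647
grasp_force: 0.0
t: 28.55
tcp_pos: [0.6243, 0.0266, 0.1198]
ee_rot: [-180.0, 0.4, -180.0]
force: [-0.2, -0.3, 0.1]
finger_gap: 0.0652
grasp_force: 0.0
t: 28.97
tcp_pos: [0.5281, 0.14, 0.1151]
ee_rot: [180.0, -0.3, -179.8]
force: [0.7, -0.3, 0.1]
finger_gap: 0.0648
grasp_force: 0.0
t: 29.38
tcp_pos: [0.4877, 0.1941, 0.116]
ee_rot: [-180.0, -0.0, -180.0]
force: [0.5, -0.8, 0.0]
finger_gap: 0.0648
grasp_force: 0.0
t 29.3833 tcp [0.4877 0.1941 0.116 ] [-1.7997e+02 -3.0000e-02 -1.7995e+02] gap 0.0648 cam [0.413 0.194 0.299]
expected [321.4 192.2] seen (array([321.21096322, 193.46185774]), 1164.5, (302, 174, 39, 40)) world [0.4878 0.1948] tcp px [320.3 233.2]
```

View pics/w9.png

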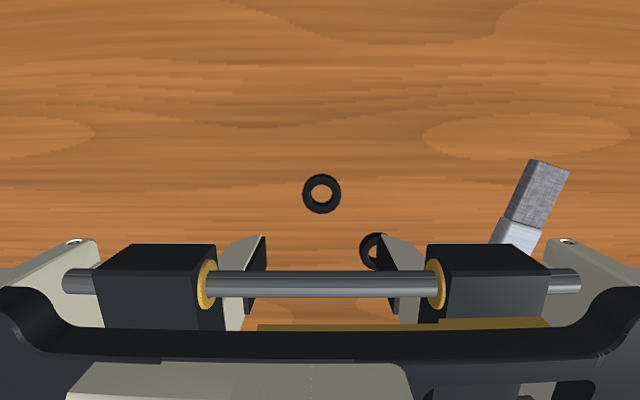

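The collar is at (321,193), i.e. (0.4878,0.1948). The decoy at (376,252) is clear of the finger path.

```bash
python3 -m inch '[[[0,0.05,3,0,0,0,6.5],[0,0.05,6,0,0,0,6.5],[0,0.05,9,0,0,0,6.5],[0,0.05,11.5,0,0,0,6.5],[0,0.05,11.5,0,0,0,6.5]]]'
python3 -m inch '[[[0,0,0.5,0,0,0,6.5],[0,0,1,0,0,0,6.5],[0,0,1.6,0,0,0,6.5],[0,0,1.6,0,0,0,6.5],[0,0,1.6,0,0,0,6.5]]]'
```

```text
t: 29.85
tcp_pos: [0.4847, 0.193, -0.003]
ee_rot: [-179.9, -0.5, 179.9]
force: [-0.9, -1.1, -0.3]
finger_gap: 0.065
grasp_force: 0.0
t: 30.27
tcp_pos: [0.4878, 0.1952, -0.0137]
ee_rot: [180.0, 0.1, -180.0]
force: [-0.6, 0.2, -0.1]
finger_gap: 0.0651
grasp_force: 0.0
```

```bash
python3 -m inch '[[[0,0,0.3,0,0,0,6.5],[0,0,0.6,0,0,0,6.5],[0,0,0.6,0,0,0,5.5],[0,0,0.6,0,0,0,4],[0,0,0.6,0,0,0,3]]]'
python3 -m inch '[[[0,0,0,0,0,0,3],[0,0,0,0,0,0,3],[0,0,0,0,0,0,3],[0,0,0,0,0,0,3],[0,0,0,0,0,0,3]]]'
python3 -m inch '[[[0,0,-3,0,0,0,3],[0,0,-6,0,0,0,3],[0,0,-9,0,0,0,3],[0,0,-12,0,0,0,3],[0,0,-13.5,0,0,0,3]]]'
python3 -m inch '[[[0,0,0,0,0,0,3],[0,0,0,0,0,0,3],[0,0,0,0,0,0,3]]]'
python3 held.py black .040 .004
```

```text
t: 30.68
tcp_pos: [0.4874, 0.1952, -0.0202]
ee_rot: [180.0, 0.0, -180.0]
force: [-0.1, 0.6, -0.3]
finger_gap: 0.0492
grasp_force: 0.0
t: 31.1
tcp_pos: [0.4874, 0.1952, -0.0202]
ee_rot: [180.0, 0.0, -180.0]
force: [-0.4, 0.7, 0.2]
finger_gap: 0.0389
grasp_force: 30.0
t: 31.52
tcp_pos: [0.4886, 0.1955, 0.1182]
ee_rot: [179.9, 0.3, -180.0]
force: [1.1, 0.1, -0.2]
finger_gap: 0.0388
grasp_force: 30.0
t: 31.77
tcp_pos: [0.4864, 0.1949, 0.1134]
ee_rot: [-180.0, -0.1, -180.0]
force: [-0.7, 0.4, -0.5]
finger_gap: 0.0389
grasp_force: 30.0
(array([320.31605258, 254.00481392]), 5401.0, (251, 217, 141, 62))
tcp [0.4864 0.1949 0.1134] held centre x 0.4881 offset 0.0017 z bottom 0.1334 29.99985806643963 0.038902185699193265
```

```bash
python3 -m inch '[[[-2.5,-3,0,0,0,0,3],[-5,-6,0,0,0,0,3],[-7.5,-9,0,0,0,0,3],[-9,-11,0,0,0,0,3],[-9,-11,0,0,0,0,3]]]'
python3 -m inch '[[[-2.5,-3,0,0,0,0,3],[-4.5,-5.8,0,0,0,0,3],[-4.5,-5.8,0,0,0,0,3],[-4.5,-5.8,0,0,0,0,3],[-4.5,-5.8,0,0,0,0,3]]]'
python3 held.py black .040 .004
python3 - <<'E'
from h import *
c=viewer.read_camera('wrist')
cv2.imwrite('pics/w10.png',c['image'][100:300,200:440,::-1].repeat(3,0).repeat(3,1))
E
```

```text
t: 32.23
tcp_pos: [0.5795, 0.0809, 0.1127]
ee_rot: [-179.9, -0.1, 179.8]
force: [-0.2, 0.0, -1.0]
finger_gap: 0.0389
grasp_force: 30.0
t: 32.65
tcp_pos: [0.6211, 0.0278, 0.1131]
ee_rot: [180.0, -0.2, -180.0]
force: [0.3, 0.4, -0.7]
finger_gap: 0.039
grasp_force: 30.0
(array([320.28915959, 253.97437554]), 5418.0, (251, 217, 141, 62))
tcp [0.6211 0.0278 0.1131] held centre x 0.6229 offset 0.0017 z bottom 0.1331 29.99990447424352 0.03904888019894012
```

View pics/w10.png

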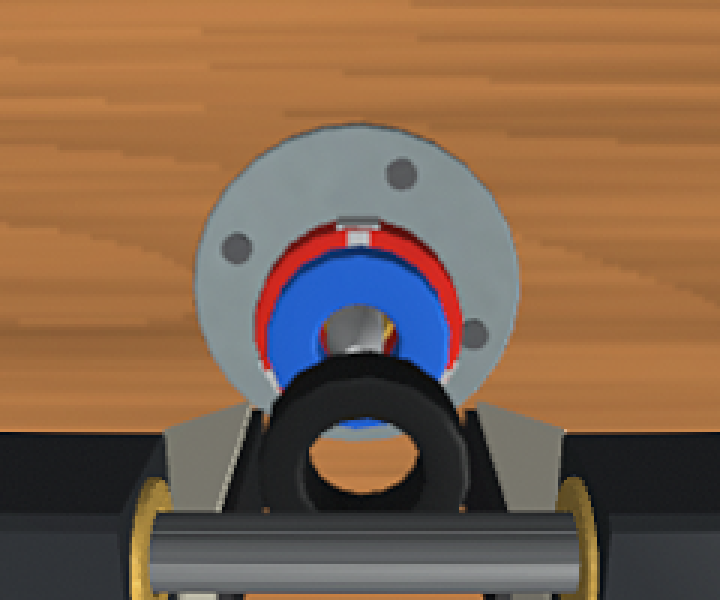

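The stack is in order, and the collar sits about 1 mm to the right of the spindle (crop x 364 against 357). I'll correct that and lower.

```bash
python3 -m inch '[[[-0.05,-0.12,1.5,0,0,0,3],[-0.05,-0.12,3,0,0,0,3],[-0.05,-0.12,4.2,0,0,0,3],[-0.05,-0.12,4.8,0,0,0,3],[-0.05,-0.12,4.8,0,0,0,3]]]'
python3 -m inch '[[[0,0,0.3,0,0,0,3],[0,0,0.6,0,0,0,3],[0,0,0.9,0,0,0,3],[0,0,0.9,0,0,0,3],[0,0,0.9,0,0,0,3]]]'
python3 -m inch '[[[0,0,0.1,0,0,0,3],[0,0,0.2,0,0,0,3],[0,0,0.2,0,0,0,3]]]'
```

```text
t: 33.17
tcp_pos: [0.6215, 0.0271, 0.0653]
ee_rot: [180.0, -0.2, -179.9]
force: [0.3, 0.3, -0.7]
finger_gap: 0.0389
grasp_force: 30.0
t: 33.58
tcp_pos: [0.6229, 0.026, 0.0579]
ee_rot: [180.0, 0.0, -180.0]
force: [1.0, 0.1, -1.3]
finger_gap: 0.0388
grasp_force: 30.0
t: 33.83
tcp_pos: [0.6229, 0.026, 0.0556]
ee_rot: [180.0, -0.0, -180.0]
force: [0.4, 0.2, -1.3]
finger_gap: 0.039
grasp_force: 30.0
```

```bash
python3 -m inch '[[[0,0,0.1,0,0,0,3],[0,0,0.25,0,0,0,3],[0,0,0.25,0,0,0,3],[0,0,0.25,0,0,0,3]]]'
python3 -m inch '[[[0,0,0.1,0,0,0,3],[0,0,0.1,0,0,0,3],[0,0,0.1,0,0,0,3]]]'
python3 -m inch '[[[0,0,0.06,0,0,0,3],[0,0,0.06,0,0,0,3],[0,0,0.06,0,0,0,3]]]'
```

```text
t: 34.17
tcp_pos: [0.6228, 0.026, 0.0531]
ee_rot: [180.0, -0.0, -180.0]
force: [0.1, 0.3, -0.7]
finger_gap: 0.0389
grasp_force: 30.0
t: 34.42
tcp_pos: [0.6229, 0.026, 0.0522]
ee_rot: [180.0, -0.0, -180.0]
force: [-0.6, -0.1, -1.4]
finger_gap: 0.0388
grasp_force: 30.0
t: 34.67
tcp_pos: [0.6231, 0.026, 0.0518]
ee_rot: [180.0, 0.0, -180.0]
force: [-0.5, -0.4, 0.8]
finger_gap: 0.0391
grasp_force: 30.0
```

Contact at the predicted height. I'll release, rise clear and check.

```bash
python3 -m inch '[[[0,0,0,0,0,0,4.2],[0,0,0,0,0,0,4.6],[0,0,0,0,0,0,5],[0,0,0,0,0,0,5.5],[0,0,0,0,0,0,5.5]]]'
python3 -m inch '[[[0,0,-1,0,0,0,5.5],[0,0,-3,0,0,0,5.5],[0,0,-6,0,0,0,5.5],[0,0,-8,0,0,0,5.5],[0,0,-8,0,0,0,5.5]]]'
python3 -m inch '[[[-3,0,0,0,0,0,5.5],[-5,0,0,0,0,0,5.5],[-5,0,0,0,0,0,5.5],[-5,0,0,0,0,0,5.5],[-5,0,0,0,0,0,5.5]]]'
python3 - <<'E'
from h import *
c=viewer.read_camera('wrist'); s=viewer.read_camera('scene'); print(sensors.get_obs()['tcp_pos'],sensors.get_obs()['force'])
a=c['image'][60:240,220:420]; b=s['image'][165:230,290:370]
A=cv2.resize(a,(440,396)); B=cv2.resize(b,(360,292),interpolation=cv2.INTER_CUBIC); B=cv2.copyMakeBorder(B,0,104,0,0,0)
cv2.imwrite('pics/w11.png',np.hstack([A,B])[:,:,::-1])
E
```

```text
t: 35.08
tcp_pos: [0.6229, 0.026, 0.0516]
ee_rot: [180.0, -0.0, -180.0]
force: [-0.9, 0.1, 0.1]
finger_gap: 0.054
grasp_force: 0.0
t: 35.5
tcp_pos: [0.6258, 0.0258, 0.1376]
ee_rot: [-180.0, 0.5, -180.0]
force: [1.3, 0.2, 0.4]
finger_gap: 0.0548
grasp_force: 0.0
t: 35.92
tcp_pos: [0.672, 0.0261, 0.1311]
ee_rot: [180.0, -0.1, -180.0]
force: [-0.1, 0.2, 0.2]
finger_gap: 0.0552
grasp_force: 0.0
[0.67204328 0.02609802 0.1315978 ] [-1.08060966  0.53868086  0.31828978]
```

View pics/w11.png

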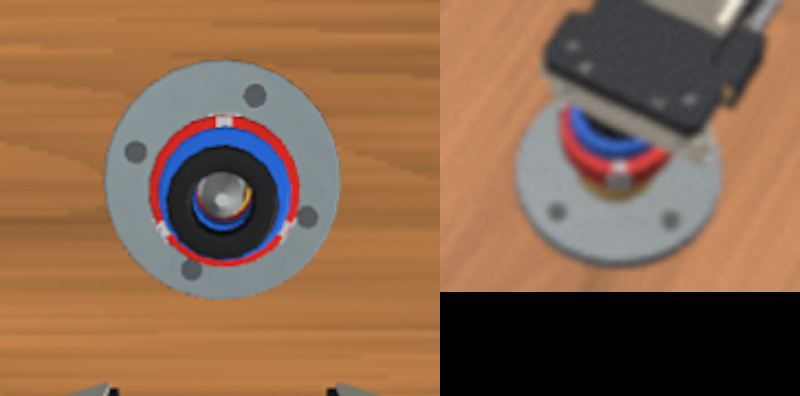

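The collar, blue ring and red cutter lie flat. The tip, at (222,200) in the crop, is nearly central in the collar bore, and the gripper is clear. Handing in.

```bash
python3 -c "
from rig import workorder; print(workorder.hand_in())"
```

```text
the job is handed in; nothing more can be done
None
```

The spacer, red cutter, guide ring and top collar are stacked on the spindle in that order, lying flat by the last camera check and all released. The job is handed in at about 36 s; the hand-in returned no verdict.

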